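# Pull the two fuses from the clip strip

### The job

The measuring bench is to be isolated: pull the two square-bodied ceramic fuses out of the sprung clip strip, one at a time, and lay each flat in the open grey tray before you pull the next. Set them down, do not drop them, and leave the slim-waisted solid link clipped in where it is.

Things in the scene. Friction and masses are not known exactly. Their poses are not given: they have to be found in the camera images.
- fuse_a_center (a point): One of two like fuses in the clip strip: white ceramic body, square in section, 26 x 26 mm and 44 mm long, with a round steel cap (22 mm across, 14 mm long) at each end; 72 mm long, 130 g. The caps sit in sprung copper clips that close over them; straight up, 12 N (at most 20 N) frees it, and after 30 mm of rise it is clear. Point: its centre, 60 mm above the table at the start; x long axis, z up.
- fuse_b_center (a point): The other fuse, exactly like fuse_a, same point and axes. In the strip, the clips and stops at its ends leave the middle 48 mm of its length open on both sides and rise 18 mm above its centre. Under it lies the strip's base, a fixed black slab 112 x 270 mm, 28 mm high. A fuse's neighbour in the strip begins 54 mm to its side (80 mm centre to centre).
- link_center (a point): The solid link, which must stay: caps and clips like the fuses', but between the caps only a slim round steel bar 12 mm across; 72 mm long. The link and the two fuses lie parallel, side by side across the strip in its three stations, in any order. Point: its centre, 60 mm above the table; x its long axis.
- tray: Fixed open grey plastic tray, 150 mm (its x) by 200 mm (its y), 26 mm high, walls and floor 4 mm thick, empty, no dividers. Both fuses fit side by side, length along its x, 45 mm either side of the middle. A fuse lying flat in it has its centre 17 mm above the table. Origin: centre of the underside, on the table; z up.
Mind the look-alikes: they are no part of the job. What is shaped like the part that bears fuse_b_center but blue is not meant.

How it is judged:
On the way:
1. one fuse lies flat in the tray while the other is still in its clips (((x of fuse_a_center in the frame of tray between -0.07 and 0.07 m and y of fuse_a_center in the frame of tray between -0.095 and 0.095 m and z of fuse_a_center in the frame of tray between 0.008 and 0.026 m and angle between fuse_a_center's own x axis and vertical between 1.37 and 1.77 rad and distance of fuse_b_center from where it was at the start of the episode below 0.012 m) or (x of fuse_b_center in the frame of tray between -0.07 and 0.07 m and y of fuse_b_center in the frame of tray between -0.095 and 0.095 m and z of fuse_b_center in the frame of tray between 0.008 and 0.026 m and angle between fuse_b_center's own x axis and vertical between 1.37 and 1.77 rad and distance of fuse_a_center from where it was at the start of the episode below 0.012 m))), for 0.2 s.
At the end, for the whole second after the job is handed in: Both fuses lie at rest in the tray, inside its walls, flat on its floor (long axis within 11 degrees of level, centre no more than 26 mm above the table), and the link is still in its clips, within 10 mm of where it was (x of fuse_a_center in the frame of tray between -0.07 and 0.07 m and y of fuse_a_center in the frame of tray between -0.095 and 0.095 m and z of fuse_a_center in the frame of tray between 0.008 and 0.026 m and angle between fuse_a_center's own x axis and vertical between 1.37 and 1.77 rad and x of fuse_b_center in the frame of tray between -0.07 and 0.07 m and y of fuse_b_center in the frame of tray between -0.095 and 0.095 m and z of fuse_b_center in the frame of tray between 0.008 and 0.026 m and angle between fuse_b_center's own x axis and vertical between 1.37 and 1.77 rad and distance of link_center from where it was at the start of the episode below 0.01 m and linear speed of each of fuse_a, fuse_b below 0.02 m/s); the robot touches nothing.
It fails at once if the solid link is moved by more than 10 mm (distance of link_center from where it was at the start of the episode above 0.01 m).
It fails at once if a fuse is dropped or thrown: it is above 100 mm over the table and not held ((height (world z) of fuse_a_center above 0.1 m and contact force between fuse_a and the fingers below 0.01 N) or (height (world z) of fuse_b_center above 0.1 m and contact force between fuse_b and the fingers below 0.01 N)).
It also fails if it takes over 64 s, if anything falls off the work surface, if the arm or the gripper's body presses on something with over 40 N, if the wrist force passes 120 N, or if a joint passes its speed limit or range.

### The arm

A 7-joint arm with a two-finger parallel gripper is mounted at the origin on the work surface. World frame = base frame: x ahead of the robot, y to its left, z up, the work surface at z = 0. Lengths are in m, angles in rad, forces in N, time in s.
With the tool pointing down it reaches from about 0.4 to 0.9 m from the base axis. Payload 5.6 kg.
Tool frame: the origin (TCP) lies midway between the tips of the shut fingers; the grasp point (between the pads) lies 19 mm behind it (pinch_z is the distance from the TCP to the grasp point, in m); y points along the fingers, x is the direction in which the jaws open and shut, and the axes are right-handed (so a half turn about y gives the same grasp; the last joint's range is limited). The gripper opens to 92 mm and grips with 3 to 60 N. Pads are 20 mm wide; open, the fingers measure 128 mm over their backs; the gripper's body (75 mm by 189 mm) begins 69 mm behind the grasp point.
Start: joints at [-1.192, 0.468, -0.012, 1.603, 0.006, 1.071, -0.056], TCP at [0.266, 0.593, 0.186] pointing down, gripper open.
Joint ranges: [-2.53, 2.53], [-0.31, 2.02], [-1.57, 1.55], [0.28, 2.44], [-1.29, 4.43], [0.15, 1.84], [-2.92, 2.92]. Speed limits (rad/s): [2.57, 2.57, 3.14, 3.14, 3.14, 3.14, 3.14].

### API

Orientations are given as a rotation vector (axis times angle).
In Python, from station import read_state, grab_frame, camera_model, finish_job, pinch_z gives the robot as it stands.
- The arm moves only by the tool drive_tool, never from a script. Its argument "deltas" is one flat list of numbers, 7 for each row, row after row: the shift along the tool's x, y, z in cm, then the turn, a rotation vector about the tool's x, y, z in degrees, then the finger opening in cm, from 0 to 9.19. In form: [tx, ty, tz, rx, ry, rz, fingers, tx, ty, tz, rx, ry, rz, fingers, ...]. A call has 1 to 20 rows; each row shifts and turns the commanded pose from where the row before left it, along the tool's axes as they then stand; what a row does not reach is not made up. A row lasts 1/8 s, in which the tool goes at most 62.5 mm and 10.7 degrees, less where a joint would pass 70% of its speed; a pose out of reach is approached as far as the arm can. A call is refused whole if a number of a shift passes 6.25 or a number of a turn 10.7, either way. A call with a gripper value outside its range is refused whole. The fingers move at their own pace and stop on an object; the grip force is fixed at half the most. Time passes only in rows, so rows that do not move let the fingers close. It gives the time, the measured TCP pose, the force and the opening at its end, in the units of the state.
- read_state(): the state, without advancing time (a new reading comes with each control period).
- grab_frame(name): name is "side" or "top" or "wrist"; returns the picture (420x560x3 uint8, red, green, blue); there is no depth.
- camera_model(name): a dict with "K" (3x3 intrinsics, pixels), "R" (3x3) and "t" (3): a world point X has camera coordinates R X + t. Camera axes: x right, y down, z forward; pixel columns grow to the right and rows downward; lengths in m; the calibration is good to about 2 mm. The wrist camera is an equidistant fisheye: a pixel r from the principal point sees the ray r / f radians off the axis. A picture is of the moment at which its call begins: read the wrist's pose just before it. camera_model takes no time and is no camera call; for the wrist camera it gives the pose at the moment of the call.
- finish_job(): hands the job in, once; it reports no verdict.
The state is a dict: "time_s": time; "joint_pos": joint angles; "qvel": joint speeds; "joint_efforts": joint torques, N m; "tool_pos": TCP position; "orientation": TCP orientation; "contact_force": force on the tool from outside, world axes, zero at the start; "wrist_torque": the same for the moment, N m; "grip_width": opening from 0.0 (shut) to 1.0 (fully open).
Only numpy, scipy, OpenCV 4.12 (cv2) and the standard library are available. Lean on these libraries where they do the work, as an engineer would, in place of code of your own. Each camera call takes 0.05 s, during which the arm holds its last target.

## Working session

There is one attempt and no reset: what is moved stays moved. The work goes in short steps, Python scripts to look and compute and a tool call to move; the robot and the scene stay as the last step left them, time stands still between calls to the robot, and variables do not carry over. Pictures are saved under pics/ and viewed, and the job is handed in when it is done.

Besides the shell and the picture viewer there is one more tool, called after "Emit:" by a JSON object that holds its "op" and its "data", one argument or row to a line. drive_tool: Moves the arm, as the interface text tells. Its arguments: {"type":"object","properties":{"deltas":{"type":"array"}},"required":["deltas"]}

```bash
mkdir -p pics; ls
python3 - <<'E'
from station import *
import cv2
print(read_state(), pinch_z)
for n in ("side","top","wrist"):
    m=camera_model(n);print(n,m)
    f=grab_frame(n);cv2.imwrite(f"pics/{n}0.png",f[:,:,::-1])
E
```

```text
pics
{'time_s': 0.0, 'joint_pos': array([-1.19200609,  0.46834427, -0.01159355,  1.60361256,  0.00603311,
        1.07140281, -0.05628474]), 'qvel': array([-0.00116743,  0.00025465, -0.00058352, -0.00025199, -0.00106979,
        0.00087249, -0.00062553]), 'joint_efforts': array([-1.16497966e-03, -5.20571172e+01, -1.34979252e-02, -2.43764430e+01,
       -5.68083837e-02,  1.69273495e-02,  1.59135247e-04]), 'tool_pos': array([0.26593173, 0.59242329, 0.18516633]), 'orientation': array([-1.38082126, -0.8921303 ,  0.89437394]), 'contact_force': array([ 0.08378002, -0.32392945,  0.20074771]), 'wrist_torque': array([-0.01310601,  0.04694348, -0.03060073]), 'grip_width': 0.9986035254383855} 0.0187
side {'K': array([[415.28778088,   0.        , 287.47125646],
       [  0.        , 415.28778088, 213.2572697 ],
       [  0.        ,   0.        ,   1.        ]]), 'R': array([[-0.98633489, -0.16470039, -0.00415505],
       [-0.09605649,  0.59537376, -0.79768618],
       [ 0.13385304, -0.78638659, -0.60305845]]), 't': array([0.48965769, 0.13167079, 0.82302747])}
top {'K': array([[424.37471348,   0.        , 274.73534874],
       [  0.        , 424.37471348, 207.7300191 ],
       [  0.        ,   0.        ,   1.        ]]), 'R': array([[ 7.72789705e-03, -9.99970138e-01,  5.21707692e-05],
       [-9.79734356e-01, -7.58195504e-03, -2.00157702e-01],
       [ 2.00152121e-01,  1.49568462e-03, -9.79763692e-01]]), 't': array([-0.07230193,  0.49638797,  0.78842195])}
wrist {'K': array([[325.1922621,   0.       , 283.0826998],
       [  0.       , 325.1922621, 207.3720431],
       [  0.       ,   0.       ,   1.       ]]), 'R': array([[ 4.10083090e-01,  9.12048031e-01, -4.97917049e-04],
       [ 8.77235904e-01, -3.94281044e-01,  2.73860597e-01],
       [ 2.49577699e-01, -1.12742391e-01, -9.61769268e-01]]), 't': array([-0.6502019 , -0.03111479,  0.39023393])}
```

View pics/top0.png

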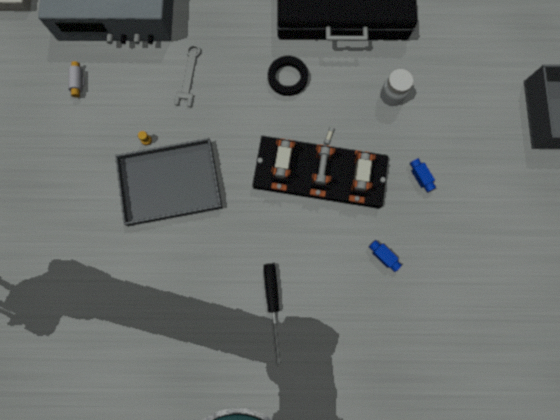

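View pics/side0.png

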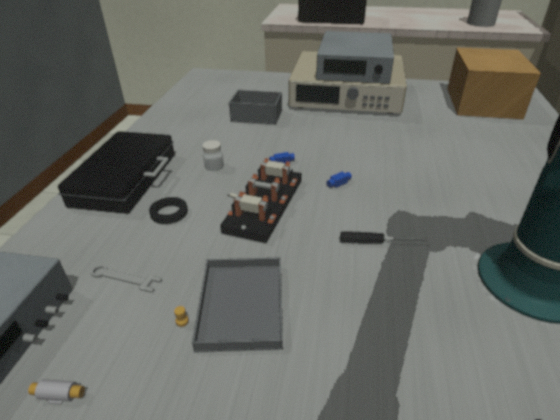

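View pics/wrist0.png

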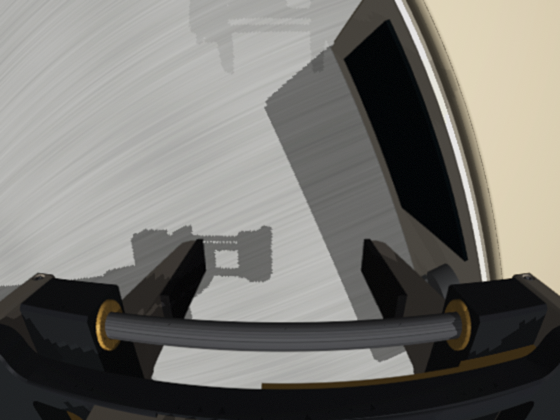

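```bash
python3 - <<'E'
import cv2
f=cv2.imread("pics/top0.png");print(f.shape)
E
python3 -c "
from scipy.spatial.transform import Rotation as R
from station import *
print(R.from_rotvec(read_state()['orientation']).as_matrix().round(3))"
```

```text
(420, 560, 3)
[[ 0.409 -0.    -0.912]
 [ 0.912 -0.001  0.409]
 [-0.001 -1.    -0.   ]]
```

Run:
```python
import cv2
f=cv2.imread("pics/top0.png")
cv2.imwrite("pics/t0a.png",cv2.resize(f[125:220,240:400],None,fx=5,fy=5,interpolation=cv2.INTER_CUBIC))
cv2.imwrite("pics/t0b.png",cv2.resize(f[130:230,105:235],None,fx=5,fy=5,interpolation=cv2.INTER_CUBIC))
f=cv2.imread("pics/side0.png")
cv2.imwrite("pics/s0a.png",cv2.resize(f[145:255,205:320],None,fx=5,fy=5,interpolation=cv2.INTER_CUBIC))
```

```text
(no output)
```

View pics/t0a.png

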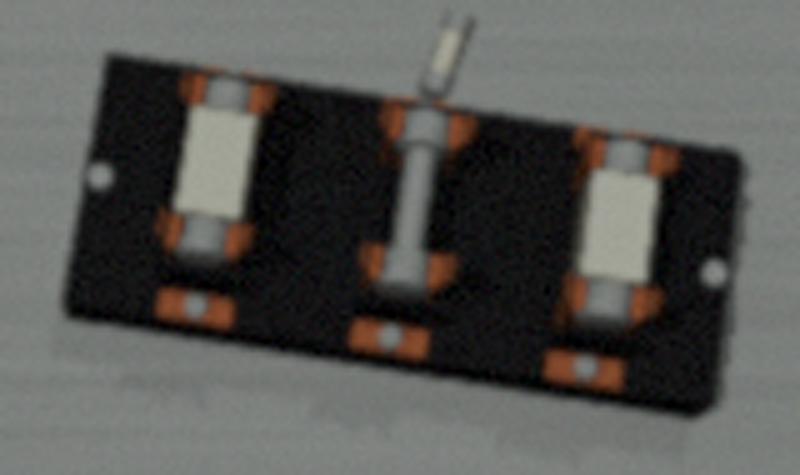

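View pics/t0b.png

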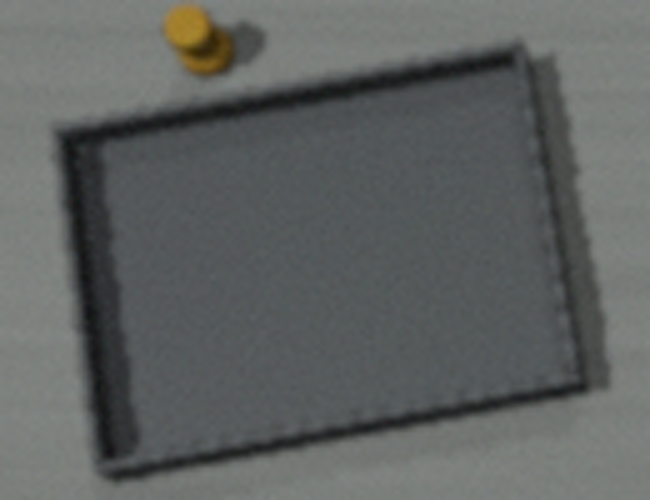

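View pics/s0a.png

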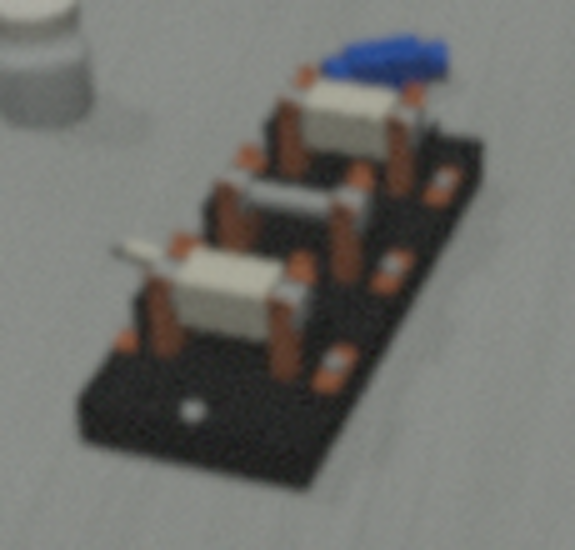

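```bash
cat > h.py <<'E'
import numpy as np, cv2
from station import *
def bp(cam,px,z):
    m=camera_model(cam);R=m['R'];C=-R.T@m['t']
    d=R.T@np.linalg.inv(m['K'])@np.array([px[0],px[1],1.])
    return C+d*(z-C[2])/d[2]
def proj(cam,X):
    m=camera_model(cam);q=m['K']@(m['R']@np.asarray(X)+m['t']);return q[:2]/q[2]
E
python3 - <<'E'
from h import *
m=camera_model('top');print(-m['R'].T@m['t'])
def c(p,ox,oy): return ((p[0]+.5)/5-.5+ox,(p[1]+.5)/5-.5+oy)
for nm,L,z in (("fl",[(190,103),(262,112),(247,218),(175,210)],.073),("fr",[(588,165),(660,172),(650,283),(578,277)],.073),("slab",[(108,57),(740,150),(702,412),(68,315)],.028)):
    P=np.array([bp('top',c(p,240,125),z) for p in L]);print(nm,P.round(4).tolist(),P.mean(0).round(4))
    e=(P[0]+P[1]-P[2]-P[3])[:2]/2; print(np.linalg.norm(e),np.degrees(np.arctan2(e[1],e[0])), np.linalg.norm((P[1]+P[2]-P[0]-P[3])[:2]/2))
# link bar ends
for p in [(423,150),(408,262)]: print('link',bp('top',c(p,240,125),.066).round(4))
L=[(60,128),(520,45),(588,385),(108,474)]
P=np.array([bp('top',c(p,105,130),.026) for p in L]);print("tray",P.round(4).tolist(),P.mean(0).round(4))
e=(P[0]+P[1]-P[2]-P[3])[:2]/2; print(np.linalg.norm(e),np.degrees(np.arctan2(e[1],e[0])), np.linalg.norm((P[1]+P[2]-P[0]-P[3])[:2]/2))
# side fuse check
def s(p): return ((p[0]+.5)/5-.5+205,(p[1]+.5)/5-.5+145)
for nm,L in (("near",[(185,247),(285,262),(272,290),(175,285)]),("far",[(310,82),(400,92),(390,118),(302,112)])):
    P=np.array([bp('side',s(p),.073) for p in L]);print(nm,P.round(4).tolist(),P.mean(0).round(4))
E
```

```text
[ 0.32908276 -0.06971541  0.87182685]
fl [[0.6187, -0.0732, 0.073], [0.6152, -0.1017, 0.073], [0.5715, -0.0958, 0.073], [0.5745, -0.0676, 0.073]] [ 0.595  -0.0846  0.073 ]
0.04431711278783712 -7.449732846403282 0.028564334593110155
fr [[0.5943, -0.2301, 0.073], [0.5916, -0.2583, 0.073], [0.5464, -0.2527, 0.073], [0.5486, -0.2248, 0.073]] [ 0.5702 -0.2415  0.073 ]
0.045758616060561225 -6.854483865107025 0.02820047054591982
slab [[0.6551, -0.0388, 0.028], [0.6162, -0.3026, 0.028], [0.5046, -0.2821, 0.028], [0.5432, -0.024, 0.028]] [ 0.5798 -0.1619  0.028 ]
0.11313644092247865 -8.97937658154884 0.2638513176600467
link [ 0.6023 -0.166   0.066 ]
link [ 0.5561 -0.1594  0.066 ]
tray [[0.6112, 0.2625, 0.026], [0.6493, 0.0719, 0.026], [0.5034, 0.0385, 0.026], [0.4652, 0.2311, 0.026]] [0.5573 0.151  0.026 ]
0.14948334060105722 12.513236078008598 0.1953088121046825
near [[0.6173, -0.0968, 0.073], [0.5702, -0.0924, 0.073], [0.5712, -0.0705, 0.073], [0.6142, -0.0674, 0.073]] [ 0.5932 -0.0817  0.073 ]
far [[0.5918, -0.251, 0.073], [0.5449, -0.2483, 0.073], [0.5455, -0.2225, 0.073], [0.5897, -0.2213, 0.073]] [ 0.568  -0.2358  0.073 ]
```

Emit:
{"op": "drive_tool", "data": {
  "deltas": [0,0,0,0,-7.7,0,6,0,0,0,0,-7.7,0,6,-3.6,0,-2.5,0,0,0,6,-3.6,0,-2.5,0,0,0,6,-3.6,0,-2.5,0,0,0,6,-3.6,0,-2.5,0,0,0,6,-3.6,0,-2.5,0,0,0,6,-3.6,0,-2.5,0,0,0,6,-3.6,0,-2.5,0,0,0,6,-3.6,0,-2.5,0,0,0,6,-3.6,0,-2.5,0,0,0,6,-3.6,0,-2.5,0,0,0,6,-3.6,0,-2.5,0,0,0,6,-3.6,0,-2.5,0,0,0,6,-3.6,0,-2.5,0,0,0,6,-3.6,0,-2.5,0,0,0,6,-3.6,0,-2.5,0,0,0,6,-3.6,0,-2.5,0,0,0,6,-3.6,0,-2.5,0,0,0,6]
}}

```text
time_s: 2.52
tool_pos: [0.5932, -0.0778, 0.1859]
orientation: [-1.277, -1.096, 1.096]
contact_force: [0.5, -1.3, 0.4]
grip_width: 0.653
```

```bash
cat >> h.py <<'E'
from scipy.spatial.transform import Rotation as Rt
def wproj(X,m=None):
    m=m or camera_model('wrist');p=m['R']@np.asarray(X)+m['t'];th=np.arccos(p[2]/np.linalg.norm(p));f=m['K'][0,0]
    u=p[:2]/np.linalg.norm(p[:2]);return f*th*u+m['K'][:2,2]
def wbp(px,z,m=None):
    m=m or camera_model('wrist');v=np.array(px)-m['K'][:2,2];r=np.linalg.norm(v);th=r/m['K'][0,0]
    d=m['R'].T@np.r_[np.sin(th)*v/r,np.cos(th)];C=-m['R'].T@m['t'];return C+d*(z-C[2])/d[2]
def delta(target,yaw=None):
    s=read_state();R=Rt.from_rotvec(s['orientation']).as_matrix();d=np.array(target)-s['tool_pos']
    y0=np.degrees(np.arctan2(R[1,0],R[0,0]));print('pos',s['tool_pos'].round(4),'yaw',y0.round(2),'F',s['contact_force'].round(1),'grip',round(s['grip_width']*9.19,2),'tooly',R[:,1].round(4))
    print('delta tool cm now',(R.T@d*100).round(2))
    if yaw is not None:
        R2=R@Rt.from_rotvec([0,np.radians(-(yaw-y0)),0]).as_matrix();print('ry',-(yaw-y0),'then cm',(R2.T@d*100).round(2))
E
python3 - <<'E'
from h import *
m=camera_model('wrist');f=grab_frame('wrist')[:,:,::-1].copy();cv2.imwrite('pics/w1.png',f)
for X in [(.593,-.083,.073),(.569,-.241,.073),(.581,-.162,.066)]: print(wproj(X,m))
cv2.imwrite('pics/w1b.png',cv2.resize(f[100:330,150:430],None,fx=2.8,fy=2.6,interpolation=cv2.INTER_CUBIC))
delta((.593,-.083,.15),81.2)
E
```

```text
[277.07589645 195.96648032]
[127.86216812 197.28906126]
[199.6645327  194.81594388]
pos [ 0.5949 -0.0851  0.1861] yaw 80.85 F [ 2.2 -4.4  1.4] grip 5.99 tooly [ 0.002  -0.0047 -1.    ]
delta tool cm now [0.19 3.61 0.23]
ry -0.3537196229903259 then cm [0.2  3.61 0.23]
```

View pics/w1.png

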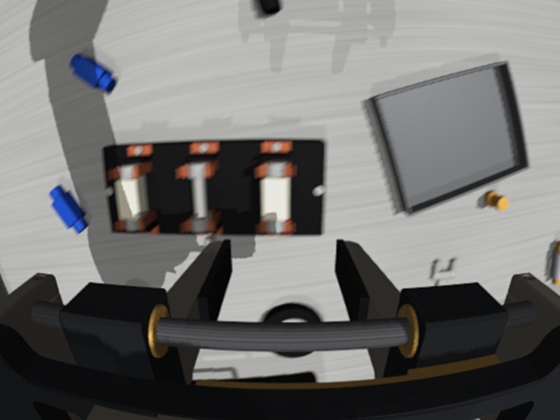

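Run:
```python
from h import *
m=camera_model('wrist');f=grab_frame('wrist')[:,:,::-1].copy()
cv2.imwrite('pics/w2b.png',cv2.resize(f[130:245,95:335],None,fx=3.3,fy=3.3,interpolation=cv2.INTER_CUBIC))
cv2.imwrite('pics/w2c.png',cv2.resize(f[55:225,355:535],None,fx=3.3,fy=3.3,interpolation=cv2.INTER_CUBIC))
import pickle;pickle.dump(m,open('m2.pkl','wb'))
delta((.593,-.083,.15),81.2)
```

```text
pos [ 0.5937 -0.0826  0.1859] yaw 80.82 F [-0.4 -0.6 -0.1] grip 6.0 tooly [ 5.0e-04 -3.2e-03 -1.0e+00]
delta tool cm now [-0.04  3.59  0.06]
ry -0.3840177244793779 then cm [-0.04  3.59  0.06]
```

View pics/w2b.png

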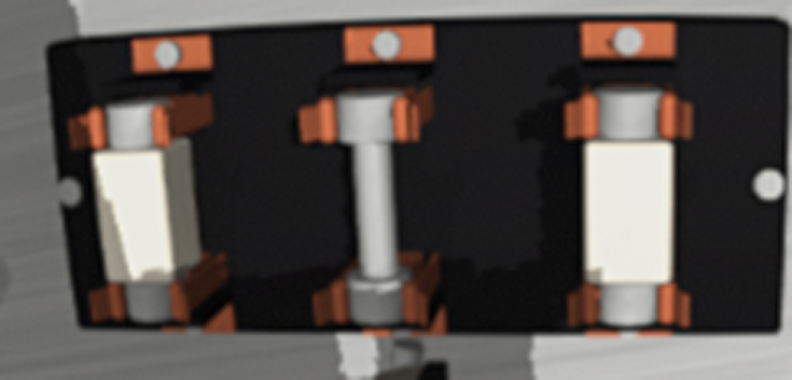

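View pics/w2c.png

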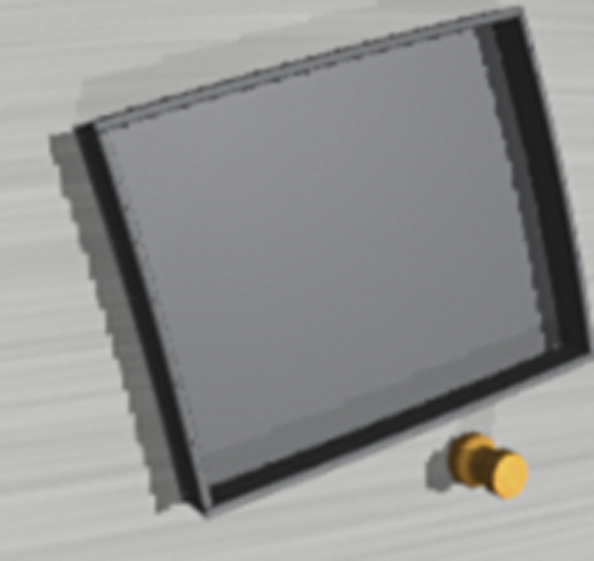

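Run:
```python
from h import *
import pickle;m=pickle.load(open('m2.pkl','rb'))
def c(p,ox,oy): return ((p[0]+.5)/3.3-.5+ox,(p[1]+.5)/3.3-.5+oy)
for nm,L,z,o in (("L",[(585,141),(672,141),(672,283),(585,283)],.073,(95,130)),("R",[(93,150),(163,148),(177,280),(107,282)],.073,(95,130)),("tray",[(76,122),(521,8),(592,352),(207,516)],.026,(355,55))):
    P=np.array([wbp(c(p,*o),z,m) for p in L]);e=(P[2]+P[3]-P[0]-P[1])[:2]/2
    print(nm,P[:,:2].round(4).tolist(),P.mean(0).round(4),np.linalg.norm(e),np.degrees(np.arctan2(e[1],e[0])),np.linalg.norm((P[1]+P[2]-P[0]-P[3])[:2]/2))
```

```text
L [[0.5708, -0.0919], [0.5749, -0.0666], [0.6181, -0.0731], [0.6139, -0.0992]] [ 0.5944 -0.0827  0.073 ] 0.04370970069659944 -9.09919559528761 0.02601386512543256
R [[0.5454, -0.2486], [0.5497, -0.2232], [0.5924, -0.23], [0.5891, -0.2562]] [ 0.5692 -0.2395  0.073 ] 0.04379467822014644 -9.425235766274607 0.026045281671721862
tray [[0.5054, 0.0359], [0.4682, 0.2361], [0.6104, 0.2638], [0.6513, 0.0716]] [0.5588 0.1519 0.026 ] 0.14751233313307474 12.423604666046183 0.20001431502672556
```

Emit:
{"op": "drive_tool", "data": {
  "deltas": [0,1.5,-0.08,0,0,0,6,0,1.5,0,0,0,0,6,0,1.5,0,0,0,0,6,0,1.5,0,0,0,0,6,0,1.5,0,0,0,0,6,0,1.5,0,0,0,0,6,0,1.5,0,0,0,0,6,0,1.5,0,0,0,0,6,0,1.0,0,0,0,0,6,0,0.7,0,0,0,0,6,0,0,0,0,0,0,6,0,0,0,0,0,0,6]
}}

```text
time_s: 4.12
tool_pos: [0.594, -0.0768, 0.0495]
orientation: [-1.278, -1.096, 1.095]
contact_force: [0.3, -0.3, -0.1]
grip_width: 0.651
```

Run:
```python
from h import *
f=grab_frame('side')[:,:,::-1].copy()
cv2.imwrite('pics/s3.png',cv2.resize(f[120:260,180:340],None,fx=4,fy=4,interpolation=cv2.INTER_CUBIC))
delta((.5944,-.083,.049),80.9)
```

```text
pos [ 0.5941 -0.0768  0.0496] yaw 81.23 F [ 0.5  0.5 -0.3] grip 6.02 tooly [ 0.0011 -0.     -1.    ]
delta tool cm now [-0.61  0.06 -0.12]
ry 0.3252699071281029 then cm [-0.61  0.06 -0.13]
```

View pics/s3.png

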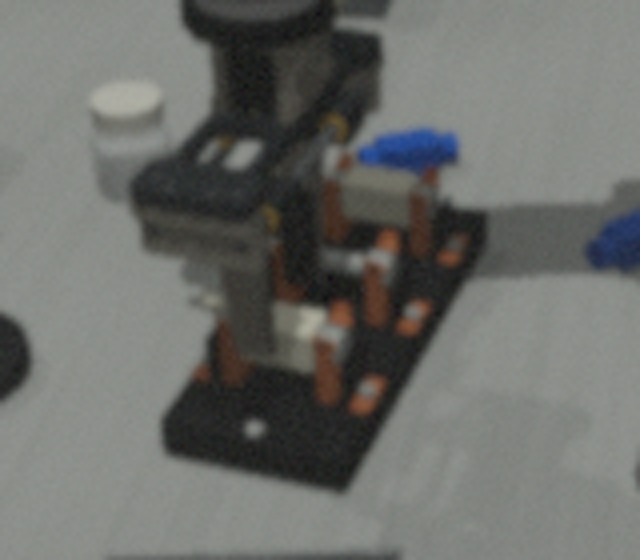

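Emit:
{"op": "drive_tool", "data": {
  "deltas": [-0.6,0.05,-0.1,0,0.3,0,6,0,0,0,0,0,0,6,0,0,0,0,0,0,6,0,0,0,0,0,0,6]
}}

```text
time_s: 4.68
tool_pos: [0.5938, -0.0827, 0.0487]
orientation: [-1.28, -1.092, 1.092]
contact_force: [0.8, 1.0, -0.7]
grip_width: 0.656
```

Run:
```python
from h import *
f=grab_frame('wrist')[:,:,::-1].copy()
cv2.imwrite('pics/w4.png',f)
delta((.5944,-.083,.049),80.9)
```

```text
pos [ 0.5937 -0.0827  0.0486] yaw 80.94 F [ 0.1 -0.6 -0. ] grip 6.02 tooly [ 0.e+00  1.e-04 -1.e+00]
delta tool cm now [-0.02 -0.04 -0.07]
ry 0.03947596692260902 then cm [-0.02 -0.04 -0.07]
```

View pics/w4.png

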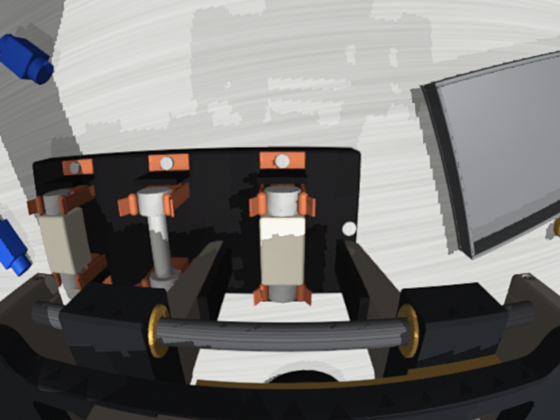

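Emit:
{"op": "drive_tool", "data": {
  "deltas": [0,0,0,0,0,0,2,0,0,0,0,0,0,2,0,0,0,0,0,0,2,0,0,0,0,0,0,2,0,0,0,0,0,0,2,0,0,0,0,0,0,2,0,0,0,0,0,0,2,0,0,0,0,0,0,2]
}}

```text
time_s: 5.72
tool_pos: [0.5937, -0.0829, 0.0486]
orientation: [-1.28, -1.092, 1.092]
contact_force: [-0.0, 0.0, 0.6]
grip_width: 0.216
```

Run:
```python
from h import *
f=grab_frame('wrist')[:,:,::-1].copy()
cv2.imwrite('pics/w5.png',cv2.resize(f[150:350,130:430],None,fx=2.6,fy=2.6))
f=grab_frame('side')[:,:,::-1].copy()
cv2.imwrite('pics/s5.png',cv2.resize(f[120:260,180:340],None,fx=4,fy=4,interpolation=cv2.INTER_CUBIC))
delta((.5944,-.083,.049),80.9)
```

```text
pos [ 0.5937 -0.0828  0.0486] yaw 80.93 F [ 0.6 -0.1  0.4] grip 1.97 tooly [ 0.  0. -1.]
delta tool cm now [-0.01 -0.04 -0.07]
ry 0.027101331461977907 then cm [-0.01 -0.04 -0.07]
```

View pics/w5.png

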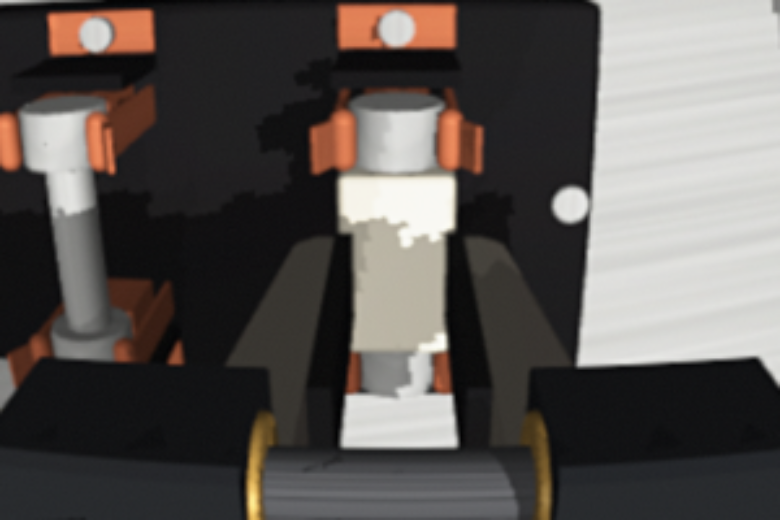

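View pics/s5.png

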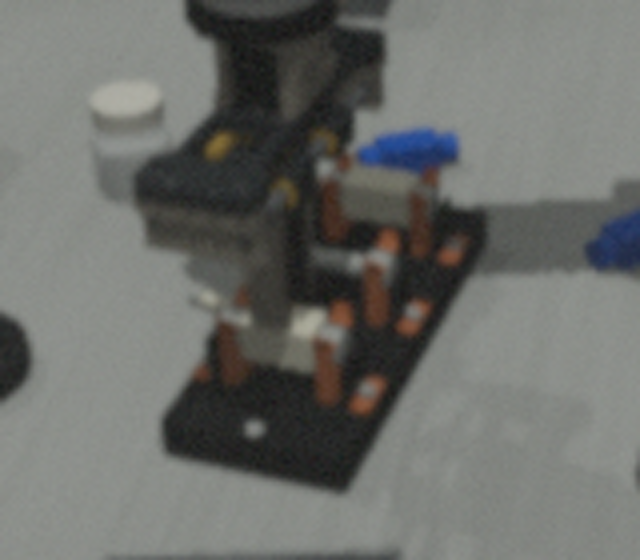

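Emit:
{"op": "drive_tool", "data": {
  "deltas": [0,0,0,0,0,0,0,0,0,0,0,0,0,0,0,0,0,0,0,0,0,0,0,0,0,0,0,0]
}}

```text
time_s: 6.32
tool_pos: [0.5937, -0.0828, 0.0486]
orientation: [-1.28, -1.092, 1.092]
contact_force: [0.6, -0.1, -0.5]
grip_width: 0.005
```

Run:
```python
from h import *
f=grab_frame('wrist')[:,:,::-1].copy()
cv2.imwrite('pics/w6.png',cv2.resize(f[150:350,130:430],None,fx=2.6,fy=2.6))
delta((.5944,-.083,.049),80.9)
```

```text
pos [ 0.5937 -0.0828  0.0486] yaw 80.93 F [-0.2 -0.4  0.9] grip 0.04 tooly [ 0.  0. -1.]
delta tool cm now [-0.   -0.04 -0.07]
ry 0.026730577196346417 then cm [-0.   -0.04 -0.07]
```

View pics/w6.png

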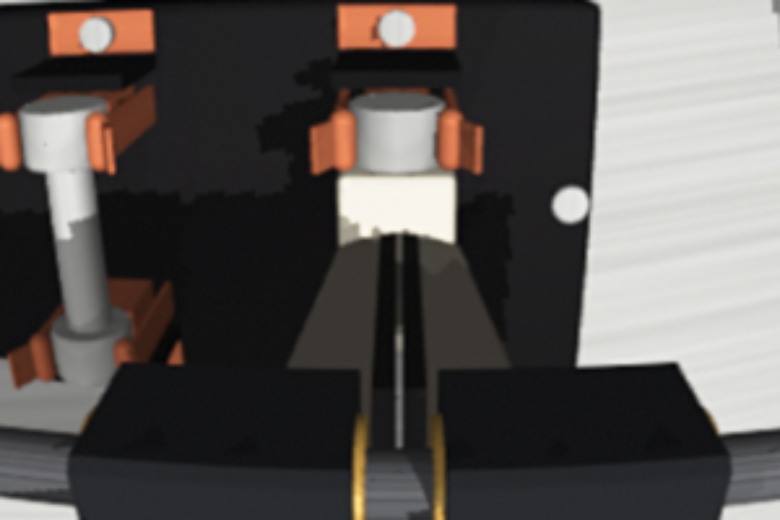

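Run:
```python
from h import *
f=grab_frame('side')[:,:,::-1].copy()
cv2.imwrite('pics/s6.png',cv2.resize(f[120:260,180:340],None,fx=4,fy=4,interpolation=cv2.INTER_CUBIC))
f=grab_frame('top')[:,:,::-1].copy()
cv2.imwrite('pics/t6.png',f)
for z in (.0486,.06,.073,.08): 
  X=(.5937,-.0828,z)
  print(z,wproj(X),(proj('side',X)-[180,120])*4,proj('top',X))
```

```text
0.0486 [282.13375236 236.5917941 ] [283.83887568 349.26621543] [282.18399013 161.13081815]
0.06 [282.09956242 243.18956967] [282.67642878 332.87279415] [282.2823567  159.37584554]
0.073 [282.05625641 251.60794584] [281.32971194 313.88070375] [282.3977383  157.31730531]
0.08 [282.03077522 256.59409168] [280.59504339 303.52003161] [282.46133585 156.182652  ]
```

View pics/s6.png

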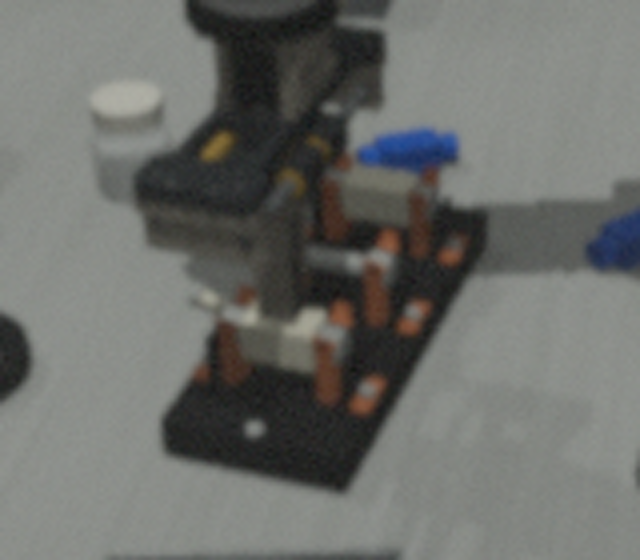

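View pics/t6.png

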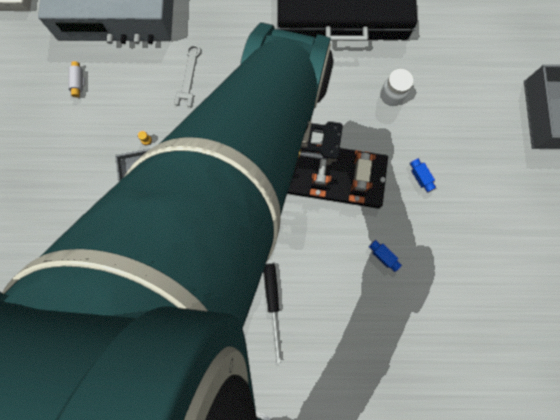

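Run:
```python
from h import *
for z in (.0486,.06,.073,.08): 
  for o,of in (('s3 outer',.048),('s3 inner',.03),('s6',.01)):
    for b in (-.01,.01):
      X=np.array((.5937,-.0828+(.006 if o[:2]=='s3' else 0),z))+of*np.array([.158,.987,0])+b*np.array([.987,-.158,0])
      print(z,o,b,((proj('side',X)-[180,120])*4).round(0))
```

```text
0.0486 s3 outer -0.01 [264. 409.]
0.0486 s3 outer 0.01 [230. 402.]
0.0486 s3 inner -0.01 [277. 390.]
0.0486 s3 inner 0.01 [243. 383.]
0.0486 s6 -0.01 [294. 363.]
0.0486 s6 0.01 [261. 356.]
0.06 s3 outer -0.01 [263. 393.]
0.06 s3 outer 0.01 [228. 385.]
0.06 s3 inner -0.01 [276. 373.]
0.06 s3 inner 0.01 [242. 366.]
0.06 s6 -0.01 [292. 346.]
0.06 s6 0.01 [259. 340.]
0.073 s3 outer -0.01 [261. 373.]
0.073 s3 outer 0.01 [227. 366.]
0.073 s3 inner -0.01 [274. 354.]
0.073 s3 inner 0.01 [240. 347.]
0.073 s6 -0.01 [291. 327.]
0.073 s6 0.01 [258. 320.]
0.08 s3 outer -0.01 [260. 363.]
0.08 s3 outer 0.01 [226. 355.]
0.08 s3 inner -0.01 [274. 343.]
0.08 s3 inner 0.01 [239. 337.]
0.08 s6 -0.01 [290. 317.]
0.08 s6 0.01 [257. 310.]
```

Run:
```python
from h import *
f=grab_frame('side')[:,:,::-1].copy()
cv2.imwrite('pics/s7.png',cv2.resize(f[170:225,215:275],None,fx=10,fy=10,interpolation=cv2.INTER_CUBIC))
```

```text
(no output)
```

View pics/s7.png

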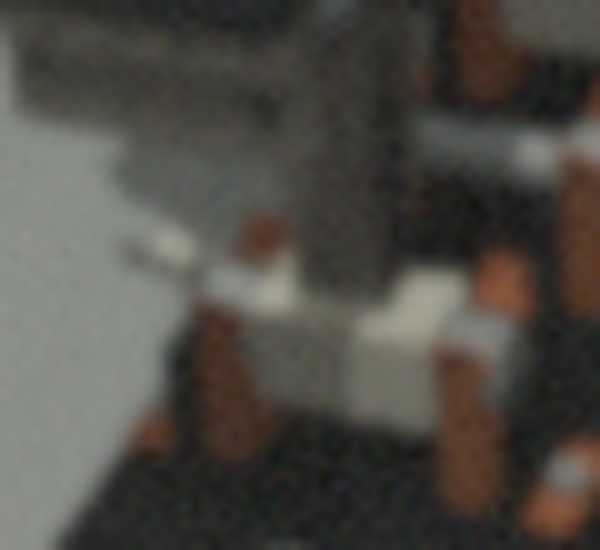

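Run:
```python
from h import *
m=camera_model('wrist');C=-m['R'].T@m['t'];print(C, read_state()['tool_pos'])
u=np.array([.987,-.16,0]);v=np.array([.16,.987,0]);F=np.array([.5944,-.083,.06])
for n,X in (('face -x,-y',F-.022*u-.013*v+[0,0,.013]),('-x,+y',F-.022*u+.013*v+[0,0,.013]),('cap end top',F-.036*u+[0,0,.011])):
    print(n,((wproj(X,m)-[130,150])*2.6).round(0))
for h in (0,.025):
    mm=dict(m);mm['t']=m['t']-m['R']@np.array([0,0,h]);
    print(h,((wproj(F-.022*u-.013*v+[0,0,.013],mm)-[130,150])*2.6).round(0),((wproj(F-.022*u+.013*v+[0,0,.013],mm)-[130,150])*2.6).round(0))
    for z in (.0486,.0736): print(((wproj(np.array([.5937,-.0828,z])-.01*u+.005*v,m)-[130,150])*2.6).round(0))
```

```text
[ 0.51841343 -0.07027802  0.24687399] [ 0.59372851 -0.08284188  0.04860672]
face -x,-y [335. 174.]
-x,+y [455. 174.]
cap end top [395. 108.]
0 [335. 174.] [455. 174.]
[416. 187.]
[418. 224.]
0.025 [342. 143.] [448. 143.]
[416. 187.]
[418. 224.]
```

Emit:
{"op": "drive_tool", "data": {
  "deltas": [0,0.1,0,0,0,0,0,0,0.1,0,0,0,0,0,0,0,0,0,0,0,0]
}}

```text
time_s: 6.9
tool_pos: [0.5936, -0.0828, 0.0464]
orientation: [-1.28, -1.092, 1.092]
contact_force: [0.5, 0.0, 1.0]
grip_width: 0.006
```

Emit:
{"op": "drive_tool", "data": {
  "deltas": [0,0.1,0,0,0,0,0,0,0,0,0,0,0,0]
}}

```text
time_s: 7.15
tool_pos: [0.5937, -0.0828, 0.0455]
orientation: [-1.28, -1.092, 1.092]
contact_force: [-1.1, -0.6, -0.2]
grip_width: 0.011
```

Emit:
{"op": "drive_tool", "data": {
  "deltas": [0,0.1,0,0,0,0,0,0,0,0,0,0,0,0]
}}

```text
time_s: 7.4
tool_pos: [0.5938, -0.0829, 0.0449]
orientation: [-1.28, -1.092, 1.092]
contact_force: [-0.8, 1.0, 3.2]
grip_width: 0.004
```

Emit:
{"op": "drive_tool", "data": {
  "deltas": [0,0.06,0,0,0,0,0,0,0,0,0,0,0,0]
}}

```text
time_s: 7.65
tool_pos: [0.5939, -0.0828, 0.0449]
orientation: [-1.28, -1.092, 1.091]
contact_force: [-2.1, 1.6, 7.3]
grip_width: 0.003
```

Emit:
{"op": "drive_tool", "data": {
  "deltas": [0,-0.75,-0.05,0,0,0,0,0,-0.8,0,0,0,0,0,0,0,0,0,0,0,6,0,0,0,0,0,0,6,0,0,0,0,0,0,6,0,0,0,0,0,0,6,0,0,0,0,0,0,6,0,0,0,0,0,0,6]
}}

```text
time_s: 8.65
tool_pos: [0.5942, -0.0829, 0.0594]
orientation: [-1.28, -1.092, 1.092]
contact_force: [0.7, 0.2, -0.5]
grip_width: 0.633
```

Emit:
{"op": "drive_tool", "data": {
  "deltas": [0,0.8,0,0,0,0,6,0,0.8,0,0,0,0,6,0,0.8,0,0,0,0,6,0,0.8,0,0,0,0,6,0,0.5,0,0,0,0,6,0,0,0,0,0,0,6,0,0,0,0,0,0,6]
}}

```text
time_s: 9.52
tool_pos: [0.5945, -0.0829, 0.0227]
orientation: [-1.28, -1.092, 1.091]
contact_force: [0.3, -0.3, -0.5]
grip_width: 0.656
```

Run:
```python
from h import *
f=grab_frame('wrist')[:,:,::-1].copy()
cv2.imwrite('pics/w8.png',cv2.resize(f[150:350,130:430],None,fx=2.6,fy=2.6))
f=grab_frame('side')[:,:,::-1].copy()
cv2.imwrite('pics/s8.png',cv2.resize(f[120:260,180:340],None,fx=4,fy=4,interpolation=cv2.INTER_CUBIC))
delta((.5944,-.083,.0215),80.9)
```

```text
pos [ 0.5945 -0.0829  0.0228] yaw 80.93 F [ 0.3  0.3 -0.6] grip 5.98 tooly [ 7.e-04 -0.e+00 -1.e+00]
delta tool cm now [-0.01  0.13  0.01]
ry 0.026491160907625044 then cm [-0.01  0.13  0.01]
```

View pics/w8.png

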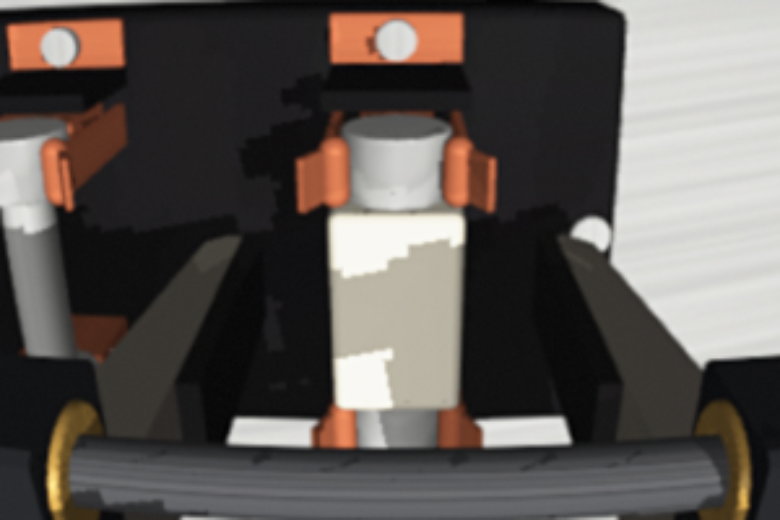

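View pics/s8.png

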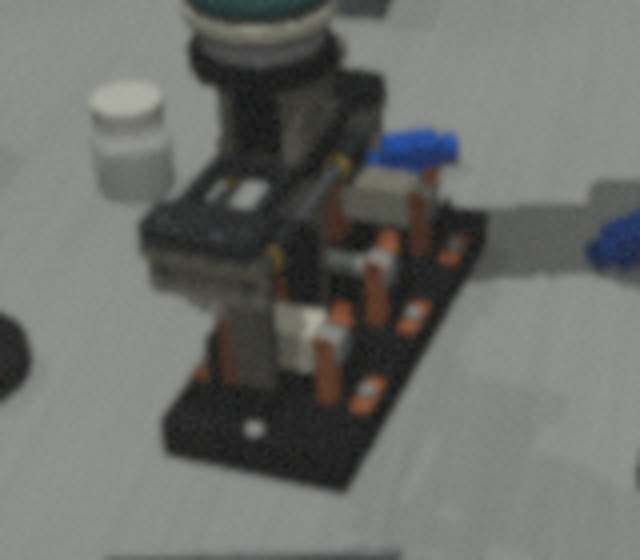

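Fingers now stand beside the body, clear of the link. I'll close.

Emit:
{"op": "drive_tool", "data": {
  "deltas": [0,0.1,0,0,0,0,1,0,0,0,0,0,0,1,0,0,0,0,0,0,1,0,0,0,0,0,0,1,0,0,0,0,0,0,1,0,0,0,0,0,0,1,0,0,0,0,0,0,1,0,0,0,0,0,0,1]
}}

```text
time_s: 10.62
tool_pos: [0.5942, -0.0831, 0.0215]
orientation: [-1.28, -1.092, 1.092]
contact_force: [-0.9, -1.2, 0.1]
grip_width: 0.28
```

Emit:
{"op": "drive_tool", "data": {
  "deltas": [0,-0.3,0,0,0,0,1,0,-0.3,0,0,0,0,1,0,-0.4,0,0,0,0,1,0,-0.5,0,0,0,0,1,0,-0.5,0,0,0,0,1,0,-0.5,0,0,0,0,1,0,-0.5,0,0,0,0,1,0,-0.5,0,0,0,0,1,0,0,0,0,0,0,1]
}}

```text
time_s: 11.75
tool_pos: [0.5946, -0.083, 0.0571]
orientation: [-1.281, -1.092, 1.091]
contact_force: [-0.4, 0.5, -2.0]
grip_width: 0.281
```

Run:
```python
from h import *
f=grab_frame('wrist')[:,:,::-1].copy()
cv2.imwrite('pics/w9.png',cv2.resize(f[150:350,130:430],None,fx=2.6,fy=2.6))
f=grab_frame('side')[:,:,::-1].copy()
cv2.imwrite('pics/s9.png',cv2.resize(f[120:260,180:340],None,fx=4,fy=4,interpolation=cv2.INTER_CUBIC))
delta((.5944,-.083,.0215),80.9)
```

```text
pos [ 0.5941 -0.0829  0.0565] yaw 80.93 F [-0.4 -0.8 -1.8] grip 2.61 tooly [-1.e-04  1.e-04 -1.e+00]
delta tool cm now [-0.01  3.5  -0.03]
ry 0.027565522169282985 then cm [-0.01  3.5  -0.03]
```

View pics/w9.png

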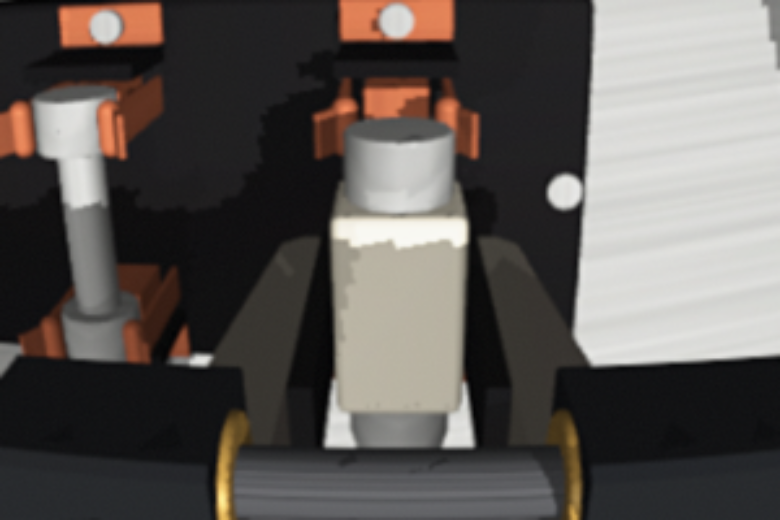

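View pics/s9.png

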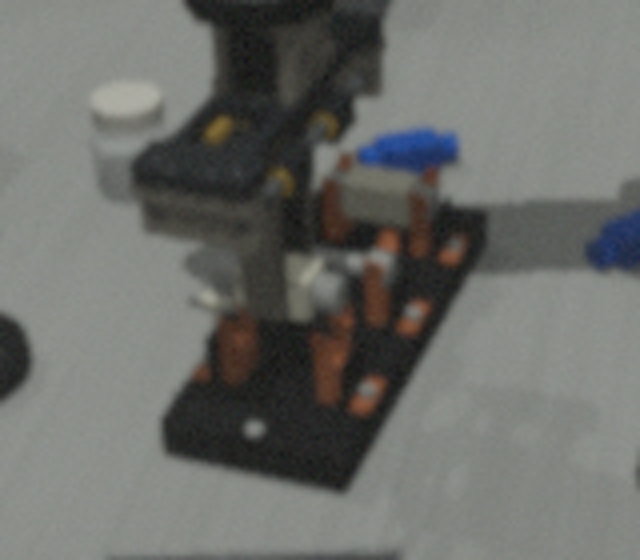

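Emit:
{"op": "drive_tool", "data": {
  "deltas": [0,-0.5,0,0,0,0,1,0,-0.5,0,0,0,0,1,0,0,0,0,-7.2,0,1,0,0,0,0,-7.2,0,1,0,0,0,0,-7.1,0,1,1.4,0,-0.1,0,0,0,1,2.8,0,-0.15,0,0,0,1,2.8,0,-0.15,0,0,0,1,2.8,0,-0.15,0,0,0,1,2.8,0,-0.15,0,0,0,1,2.8,0,-0.15,0,0,0,1,2.8,0,-0.15,0,0,0,1,2.8,0,-0.15,0,0,0,1,2.8,0,-0.15,0,0,0,1,2.8,0,-0.15,0,0,0,1,1.5,0,-0.1,0,0,0,1,0,0,0,0,0,0,1,0,0,0,0,0,0,1,0,0,0,0,0,0,1]
}}

```text
time_s: 14.22
tool_pos: [0.5492, 0.1933, 0.0665]
orientation: [-1.1, -1.365, 1.366]
contact_force: [0.4, 0.2, -1.6]
grip_width: 0.277
```

Run:
```python
from h import *
m=camera_model('wrist');f=grab_frame('wrist')[:,:,::-1].copy()
cv2.imwrite('pics/w10.png',f)
for X in [(.5583,.1515,.026)]+[tuple(np.array([.558,.1515,.026])+a*.075*np.array([.9765,.2156,0])+b*.1*np.array([-.2156,.9765,0])) for a,b in ((-1,-1),(-1,1),(1,1),(1,-1))]: print(np.round(X,3),wproj(X,m).round(0))
delta((.5483,.1954,-.021),102.45)
```

```text
[0.558 0.152 0.026] [228. 217.]
[0.506 0.038 0.026] [105. 128.]
[0.463 0.233 0.026] [360. 119.]
[0.61  0.265 0.026] [349. 299.]
[0.653 0.07  0.026] [129. 294.]
pos [0.5492 0.1935 0.0665] yaw 102.31 F [ 0.3  0.4 -2.3] grip 2.58 tooly [ 1.e-04 -4.e-04 -1.e+00]
delta tool cm now [0.2  8.75 0.05]
ry -0.1420917679956517 then cm [0.2  8.75 0.05]
```

View pics/w10.png

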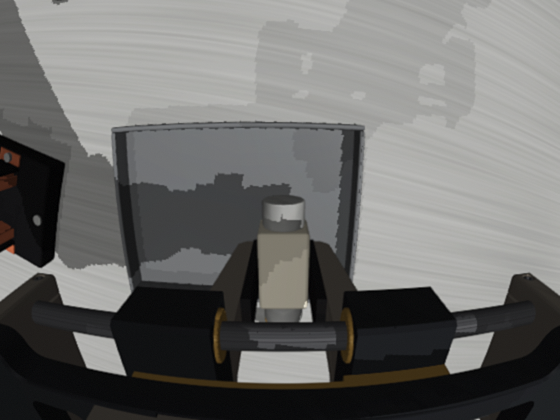

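Emit:
{"op": "drive_tool", "data": {
  "deltas": [0.3,1,0,0,0,0,1,0,1,0,0,0,0,1,0,1,0,0,0,0,1,0,1,0,0,0,0,1,0,1,0,0,0,0,1,0,1,0,0,0,0,1,0,1,0,0,0,0,1,0,0.7,0,0,0,0,1,0,0.5,0,0,0,0,1,0,0.3,0,0,0,0,1,0,0,0,0,0,0,1,0,0,0,0,0,0,1]
}}

```text
time_s: 15.78
tool_pos: [0.5485, 0.1979, -0.0182]
orientation: [-1.099, -1.368, 1.367]
contact_force: [-0.5, -0.1, -1.2]
grip_width: 0.278
```

Emit:
{"op": "drive_tool", "data": {
  "deltas": [0,0.2,0,0,0,0,1,0,0,0,0,0,0,1,0,0,0,0,0,0,1]
}}

```text
time_s: 16.15
tool_pos: [0.5482, 0.1978, -0.0205]
orientation: [-1.099, -1.367, 1.367]
contact_force: [-0.1, 1.3, -1.3]
grip_width: 0.279
```

Emit:
{"op": "drive_tool", "data": {
  "deltas": [0,0.1,0,0,0,0,1,0,0,0,0,0,0,1,0,0,0,0,0,0,1]
}}

```text
time_s: 16.52
tool_pos: [0.5484, 0.1978, -0.0214]
orientation: [-1.099, -1.368, 1.367]
contact_force: [-1.0, 0.2, -1.5]
grip_width: 0.28
```

Emit:
{"op": "drive_tool", "data": {
  "deltas": [0,0.1,0,0,0,0,1,0,0,0,0,0,0,1,0,0,0,0,0,0,1]
}}

```text
time_s: 16.9
tool_pos: [0.5484, 0.1979, -0.0214]
orientation: [-1.099, -1.367, 1.367]
contact_force: [-2.4, -0.8, 8.2]
grip_width: 0.276
```

Emit:
{"op": "drive_tool", "data": {
  "deltas": [0,-0.05,0,0,0,0,5,0,0,0,0,0,0,5,0,0,0,0,0,0,5,0,0,0,0,0,0,5,0,-0.5,0,0,0,0,5,0,-1.5,0,0,0,0,5,0,-2,0,0,0,0,5,0,-2.5,0,0,0,0,5,0,-2.5,0,0,0,0,5,0,-2.5,0,0,0,0,6,0,0,0,0,0,0,6]
}}

```text
time_s: 18.27
tool_pos: [0.5501, 0.1985, 0.0964]
orientation: [-1.102, -1.372, 1.363]
contact_force: [-0.3, -0.4, 0.9]
grip_width: 0.653
```

Run:
```python
from h import *
m=camera_model('wrist');f=grab_frame('wrist')[:,:,::-1].copy()
cv2.imwrite('pics/w11.png',f)
f=grab_frame('side')[:,:,::-1].copy()
cv2.imwrite('pics/s11.png',f)
delta((.5695,-.24,.095),80.9)
```

```text
pos [0.5482 0.1979 0.0935] yaw 102.43 F [-0.1 -0.1  0.2] grip 5.98 tooly [ 8.e-04  5.e-04 -1.e+00]
delta tool cm now [-43.22  -0.17   7.35]
ry 21.533546485738896 then cm [-42.9   -0.17  -9.03]
```

View pics/w11.png

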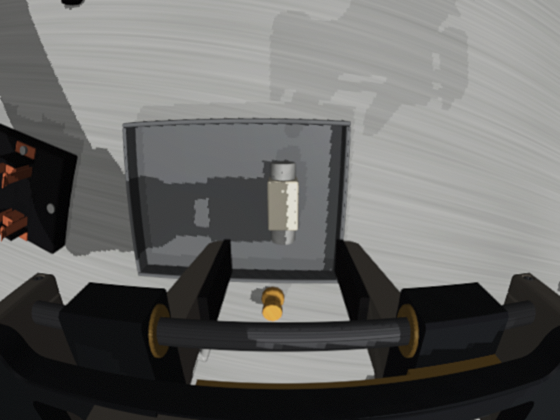

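View pics/s11.png

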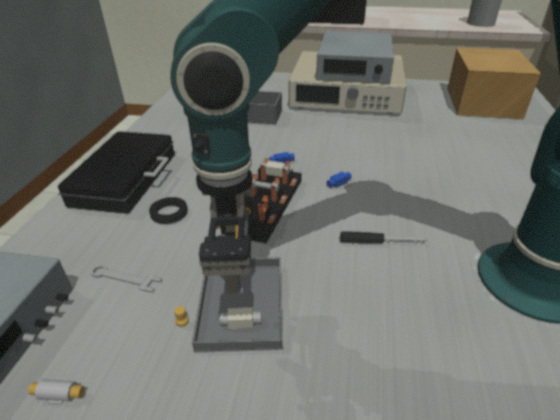

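Emit:
{"op": "drive_tool", "data": {
  "deltas": [0,0,0,0,7.2,0,6,0,0,0,0,7.2,0,6,0,0,0,0,7.1,0,6,-3,0,-0.63,0,0,0,6,-3,0,-0.63,0,0,0,6,-3,0,-0.63,0,0,0,6,-3,0,-0.63,0,0,0,6,-3,0,-0.63,0,0,0,6,-3,0,-0.63,0,0,0,6,-3,0,-0.63,0,0,0,6,-3,0,-0.63,0,0,0,6,-3,0,-0.63,0,0,0,6,-3,0,-0.63,0,0,0,6,-3,0,-0.63,0,0,0,6,-3,0,-0.63,0,0,0,6,-3,0,-0.63,0,0,0,6,-3,0,-0.63,0,0,0,6,-0.9,0,-0.2,0,0,0,6,0,0,0,0,0,0,6,0,0,0,0,0,0,6]
}}

```text
time_s: 20.88
tool_pos: [0.5697, -0.2382, 0.0926]
orientation: [-1.278, -1.093, 1.093]
contact_force: [0.3, 0.1, -0.2]
grip_width: 0.647
```

Emit:
{"op": "drive_tool", "data": {
  "deltas": [0,0,0,0,0,0,6,0,0,0,0,0,0,6]
}}

```text
time_s: 21.12
tool_pos: [0.5699, -0.2392, 0.0931]
orientation: [-1.279, -1.093, 1.092]
contact_force: [1.0, -0.3, 0.4]
grip_width: 0.653
```

Run:
```python
from h import *
m=camera_model('wrist');f=grab_frame('wrist')[:,:,::-1].copy()
cv2.imwrite('pics/w12.png',cv2.resize(f[130:330,150:410],None,fx=3,fy=3))
u=np.array([.987,-.16,0]);v=np.array([.16,.987,0]);F=np.array([.5695,-.24,.073])
for a,b in ((-1,-1),(-1,1),(1,1),(1,-1)): print(((wproj(F+a*.022*u+b*.013*v,m)-[150,130])*3).round(0))
delta((.5695,-.24,.0215),80.9)
```

```text
[337. 198.]
[449. 198.]
[446. 373.]
[340. 373.]
pos [ 0.5698 -0.2395  0.0931] yaw 80.97 F [-0.3 -0.1  0.4] grip 5.97 tooly [ 2.e-04  2.e-04 -1.e+00]
delta tool cm now [-0.06  7.16  0.02]
ry 0.0730052106943333 then cm [-0.06  7.16  0.02]
```

View pics/w12.png

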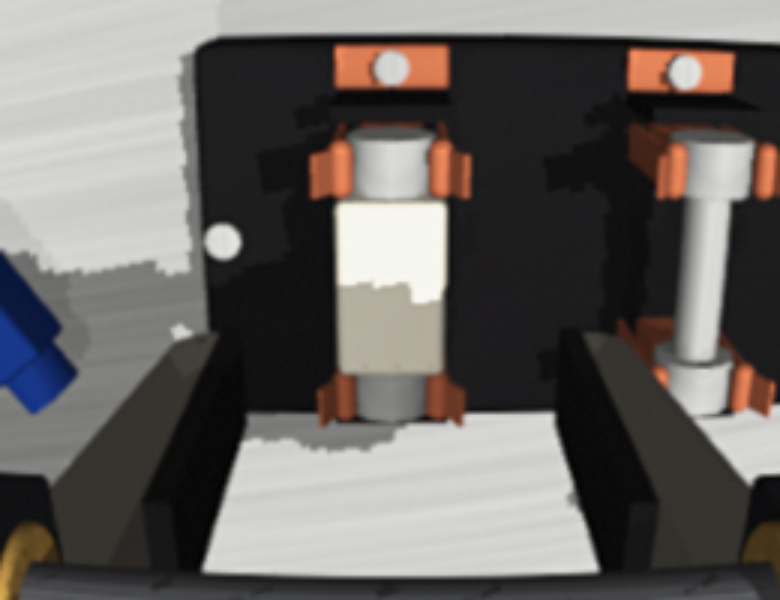

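Emit:
{"op": "drive_tool", "data": {
  "deltas": [-0.06,1,0,0,0,0,6,0,1,0,0,0,0,6,0,1,0,0,0,0,6,0,1,0,0,0,0,6,0,1,0,0,0,0,6,0,1,0,0,0,0,6,0,0.8,0,0,0,0,6,0,0.35,0,0,0,0,6,0,0,0,0,0,0,6,0,0,0,0,0,0,6,0,0,0,0,0,0,1,0,0,0,0,0,0,1,0,0,0,0,0,0,1,0,0,0,0,0,0,1,0,0,0,0,0,0,1,0,0,0,0,0,0,1,0,0,0,0,0,0,1,0,0,0,0,0,0,1]
}}

```text
time_s: 23.42
tool_pos: [0.5696, -0.2411, 0.0216]
orientation: [-1.281, -1.092, 1.092]
contact_force: [-0.3, -1.5, 0.4]
grip_width: 0.28
```

Emit:
{"op": "drive_tool", "data": {
  "deltas": [0,-0.3,0,0,0,0,1,0,-0.3,0,0,0,0,1,0,-0.4,0,0,0,0,1,0,-0.5,0,0,0,0,1,0,-0.5,0,0,0,0,1,0,-0.5,0,0,0,0,1,0,-0.5,0,0,0,0,1,0,-0.5,0,0,0,0,1,0,-1,0,0,0,0,1,0,-1,0,0,0,0,1,0,-0.8,0,0,0,0,1,0,0,0,0,0,0,1]
}}

```text
time_s: 24.92
tool_pos: [0.5701, -0.2409, 0.0854]
orientation: [-1.281, -1.093, 1.091]
contact_force: [0.1, 0.0, -1.7]
grip_width: 0.285
```

Run:
```python
from h import *
m=camera_model('wrist');f=grab_frame('wrist')[:,:,::-1].copy()
cv2.imwrite('pics/w13.png',cv2.resize(f[130:330,150:410],None,fx=3,fy=3))
delta((.5696,.1111,.0665),102.4)
```

```text
pos [ 0.5698 -0.2407  0.0849] yaw 80.93 F [ 0.1 -0.3 -1.9] grip 2.59 tooly [ 7.e-04 -1.e-04 -1.e+00]
delta tool cm now [34.74  1.83  5.56]
ry -21.46747476628714 then cm [34.36  1.83 -7.54]
```

View pics/w13.png

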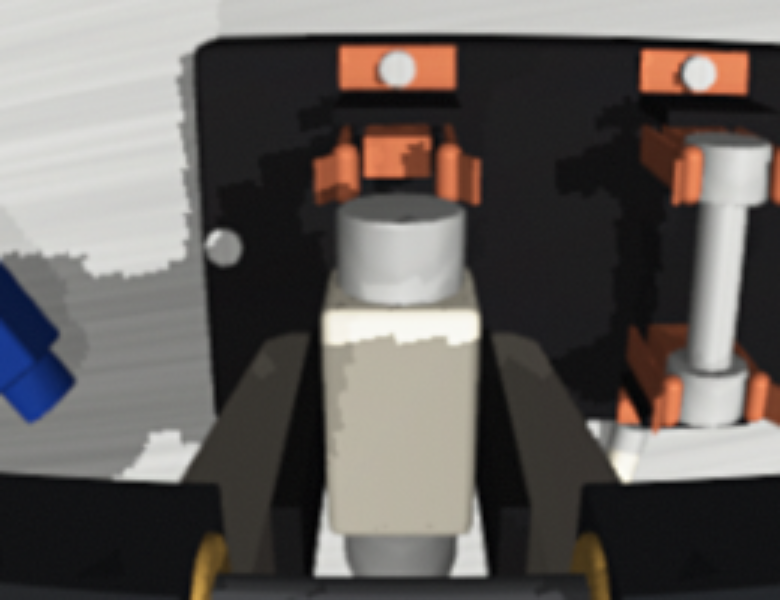

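Emit:
{"op": "drive_tool", "data": {
  "deltas": [0,0,0,0,-7.2,0,1,0,0,0,0,-7.2,0,1,0,0,0,0,-7.1,0,1,1.5,0,-0.33,0,0,0,1,2.8,0,-0.62,0,0,0,1,2.8,0,-0.62,0,0,0,1,2.8,0,-0.62,0,0,0,1,2.8,0,-0.62,0,0,0,1,2.8,0,-0.62,0,0,0,1,2.8,0,-0.62,0,0,0,1,2.8,0,-0.62,0,0,0,1,2.8,0,-0.62,0,0,0,1,2.8,0,-0.62,0,0,0,1,2.8,0,-0.62,0,0,0,1,2.8,0,-0.62,0,0,0,1,2.1,0,-0.4,0,0,0,1,0,0,0,0,0,0,1,0,0,0,0,0,0,1,0,0,0,0,0,0,1]
}}

```text
time_s: 27.35
tool_pos: [0.5692, 0.1102, 0.0845]
orientation: [-1.1, -1.365, 1.366]
contact_force: [-0.7, 0.2, -1.5]
grip_width: 0.283
```

Run:
```python
from h import *
m=camera_model('wrist');f=grab_frame('wrist')[:,:,::-1].copy()
cv2.imwrite('pics/w14.png',f)
delta((.5696,.1111,-.0215),102.4)
```

```text
pos [0.5693 0.1102 0.0845] yaw 102.3 F [-0.3 -0.3 -2.2] grip 2.56 tooly [ 0.e+00 -4.e-04 -1.e+00]
delta tool cm now [ 0.08 10.6  -0.05]
ry -0.09752076579353286 then cm [ 0.08 10.6  -0.05]
```

View pics/w14.png

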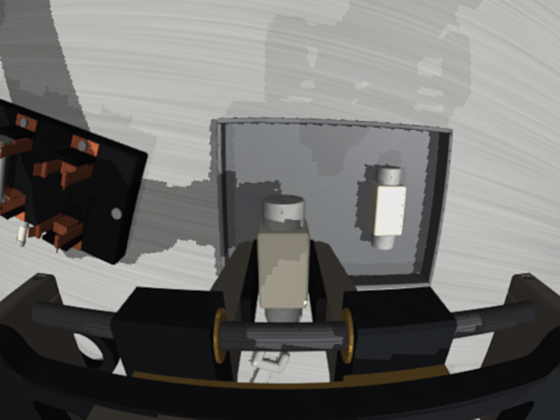

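Run:
```python
from h import *
P=[wbp(p,.026) for p in ((215,120),(452,130),(433,289))];print(np.round(P,4))
c=(P[0]+P[2])/2;T=np.array([.5696,.1111,0]);a=np.radians(12.45)
d=T-c;print(c,'in tray',d[0]*np.cos(a)+d[1]*np.sin(a),-d[0]*np.sin(a)+d[1]*np.cos(a))
```

```text
[[0.5075 0.042  0.026 ]
 [0.4681 0.2369 0.026 ]
 [0.6166 0.2717 0.026 ]]
[0.56206197 0.15682931 0.026     ] in tray -0.002497896283762243 -0.046279067434818515
```

Emit:
{"op": "drive_tool", "data": {
  "deltas": [0.2,1,0,0,0,0,1,0,1,0,0,0,0,1,0,1,0,0,0,0,1,0,1,0,0,0,0,1,0,1,0,0,0,0,1,0,1,0,0,0,0,1,0,1,0,0,0,0,1,0,1,0,0,0,0,1,0,1,0,0,0,0,1,0,0.7,0,0,0,0,1,0,0.5,0,0,0,0,1,0,0.2,0,0,0,0,1,0,0,0,0,0,0,1,0,0,0,0,0,0,1]
}}

```text
time_s: 29.15
tool_pos: [0.5691, 0.1135, -0.0192]
orientation: [-1.099, -1.368, 1.367]
contact_force: [-0.5, 0.2, -2.1]
grip_width: 0.28
```

Emit:
{"op": "drive_tool", "data": {
  "deltas": [0,0.1,0,0,0,0,1,0,0,0,0,0,0,1,0,0,0,0,0,0,1]
}}

```text
time_s: 29.52
tool_pos: [0.5689, 0.1134, -0.0205]
orientation: [-1.099, -1.367, 1.367]
contact_force: [-0.3, -0.5, -2.1]
grip_width: 0.279
```

Emit:
{"op": "drive_tool", "data": {
  "deltas": [0,0.1,0,0,0,0,1,0,0,0,0,0,0,1,0,0,0,0,0,0,1]
}}

```text
time_s: 29.9
tool_pos: [0.569, 0.1135, -0.0214]
orientation: [-1.099, -1.367, 1.367]
contact_force: [-0.5, 0.7, -0.3]
grip_width: 0.282
```

Weight is coming off; a touch more, then release and rise.

Emit:
{"op": "drive_tool", "data": {
  "deltas": [0,0.05,0,0,0,0,1,0,0,0,0,0,0,1,0,0,0,0,0,0,4.6,0,0,0,0,0,0,4.6,0,0,0,0,0,0,4.6,0,0,0,0,0,0,4.6,0,-0.5,0,0,0,0,4.6,0,-1.5,0,0,0,0,4.6,0,-2,0,0,0,0,4.6,0,-2.5,0,0,0,0,4.6,0,-2.5,0,0,0,0,4.6,0,-2.5,0,0,0,0,4.6,0,-2.5,0,0,0,0,4.6,0,0,0,0,0,0,4.6,0,0,0,0,0,0,4.6,0,0,0,0,0,0,4.6]
}}

```text
time_s: 31.9
tool_pos: [0.5681, 0.1133, 0.1171]
orientation: [-1.098, -1.366, 1.368]
contact_force: [-0.7, 0.2, -0.0]
grip_width: 0.5
```

Run:
```python
from h import *
cv2.imwrite('pics/w15.png',grab_frame('wrist')[:,:,::-1])
f=grab_frame('side')[:,:,::-1].copy()
cv2.imwrite('pics/s15.png',cv2.resize(f[140:360,150:350],None,fx=2.7,fy=2.7))
delta((.5695,-.24,.095))
```

```text
pos [0.5683 0.1133 0.1171] yaw 102.43 F [-0.  -0.2  0.3] grip 4.59 tooly [-1.5e-03 -5.0e-04 -1.0e+00]
delta tool cm now [-34.53   2.23   7.48]
```

View pics/w15.png

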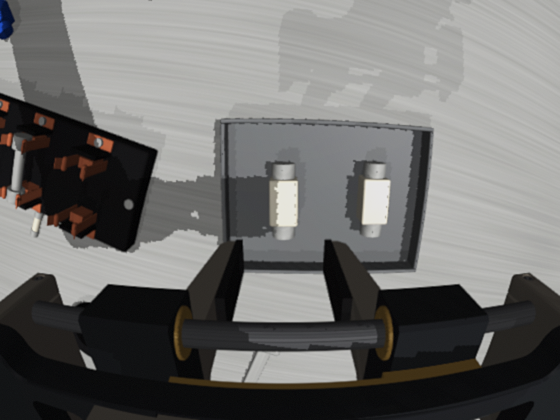

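View pics/s15.png

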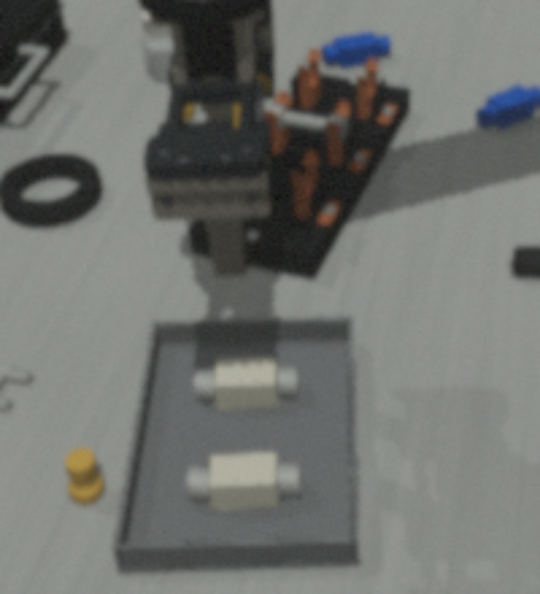

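Wrist view: fuses flat at (284,200) and (375,200), well inside the tray. Side view: the link is still in the middle clips and the gripper is clear.

```bash
python3 -c "
from station import *
print(finish_job(), read_state()['time_s'])"
```

```text
the job is handed in; nothing more can be done
the job is handed in; nothing more can be done
```

I pulled both ceramic fuses straight up out of the clips, one at a time. Each was set down flat in the grey tray until the force reading showed it resting on the floor, and only then released. The job was handed in at about 32 s.

**Last checks:** the last side and wrist pictures show both fuses flat, side by side and well inside the tray walls. The solid link is still in its middle clips. I checked that by eye and did not measure its position again. The gripper was empty and well clear of everything, with the contact force near zero. `finish_job` gave no verdict.

**What disagreed:**
- **Fingertips:** the real fingertips sit about 28 mm behind the TCP the state reports. My first grasp therefore closed fully just above the first fuse without moving it. I then found the offset by touching the top of that fuse with at most about 7 N, and used it for every later height.
- **Tray position:** my estimates of the tray's position differed by about 4–6 mm between pictures. I corrected for this, and the placement margins were large enough to absorb it.

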